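Fetch the dongle from the child-locked key box

ROBOT

A 6-joint arm with a two-finger parallel gripper is mounted at the origin on a cart in front of the work surface, level with it; the furniture and walls round the work are solid. World frame = base frame: x ahead of the robot, y to its left, z up, the work surface at z = 0. Lengths are in m, angles in degrees, forces in N, time in s.
With the tool pointing down it reaches from about 0.4 to 0.825 m from the base axis. Payload 7 kg.
Tool frame: the origin (TCP) lies midway between the tips of the shut fingers; the grasp point (between the pads) lies 19 mm behind it; z points along the fingers, y is the line along which they close (so a half turn about z gives the same grasp; the last joint's range is limited). The gripper opens to 88 mm and grips with 3 to 60 N. Pads are 19 mm wide; open, the fingers measure 130 mm over their backs; the gripper's body (78 mm by 193 mm) begins 47 mm behind the grasp point.
Start: joints at [-59.811, 20.546, 0.682, 0, -70.136, -16.507], TCP at [0.16, -0.656, 0.227] pointing down, gripper open.
Joint ranges: [-176.03, 176.03], [-82.01, 121.73], [-58.28, 71.71], [-173.87, 95.51], [-174.79, -0.11], [-173.66, 173.66]. Speed limits (degrees/s): [136.94, 136.94, 172.46, 180, 180, 180].

INTERFACE

Orientations are given as a 3x3 rotation matrix whose columns are the frame's x, y, z axes.
In Python, from rig import robot gives the robot as it stands. Calls block until the motion is done:
- robot.goto(position, orientation): joint-space move of the TCP to a pose.
- robot.servo_line(position, ori=None, speed=0.15): straight line of the TCP; ori=None keeps the orientation; speed is the mean speed in m/s.
- robot.movej(angles): joint-space move.
- robot.move_gripper(opening): opening from 0.0 (shut) to 1.0 (fully open); the grip force is fixed at half the most; returns when the fingers have stopped.
- robot.dwell(seconds).
- robot.ik(position, orientation): joint angles nearest the present ones, or None.
- robot.grab_frame(name): name is "side" or "top" or "wrist"; returns (picture, depth): 400x640x3 uint8, red, green, blue; 400x640 float32, m along the optical axis (not along the pixel's ray), 0 where there is no reading.
- robot.camera_info(name): a dict with "vfov" (degrees; the focal length in pixels is half the picture's height over the tangent of half this angle, whatever the lens; pixels are square), "cx", "cy" (the principal point, pixels), "view" (4x4, takes a point from world to camera coordinates); the wrist camera has in their place "T_tool_cam" (4x4, takes a point from camera to tool coordinates, whose origin is the TCP and whose axes are the flange's). Camera axes: x right, y down, z forward; pixel columns grow to the right and rows downward; lengths in m; the calibration is good to about 2 mm. A picture is of the moment at which its call begins: read the wrist's pose just before it. camera_info takes no time and is no camera call.
A pose or a line that the arm cannot do raises robot.Unreachable and nothing moves.
- robot.job_done(): hands the job in; it is judged then, once.
Readings, each from a call of its own:
- robot.read_t(): time.
- robot.read_qpos(): joint angles.
- robot.read_qvel(): joint speeds.
- robot.read_effort(): joint torques, N m.
- robot.read_position(): TCP position.
- robot.read_tcp_rot(): TCP orientation.
- robot.read_force(): force on the tool from outside, world axes, zero at the start.
- robot.read_ft_torque(): the same for the moment, N m.
- robot.read_grip_width(): opening from 0.0 (shut) to 1.0 (fully open).
- robot.read_finger_force(): force on a finger pad.
Only numpy, scipy, OpenCV 4.12 (cv2) and the standard library are available. Lean on these libraries where they do the work, as an engineer would, in place of code of your own. Each camera call takes 0.05 s, during which the arm holds its last target. There are 200 camera calls.

TASK

Open the grey key box and lay the dongle from its drawer in the open tray: feel which way the guard tab on top will slide, push it fully aside that way, then press the button it was covering so that the drawer springs out. The box only stands loose on smooth feet, so do not force the tab and do not shove the box along the worktop. Lay the dongle down without dropping it, leave the drawer out and the tab aside, and leave everything else where it is.

Things in the scene. Friction and masses are not known exactly. Their poses are not given: they have to be found in the camera images.
- key_box: Grey steel key box, 122 mm deep (its x), 162 mm wide (its y), flat deck 50 mm above the worktop, 2 kg, standing loose on smooth plastic feet: sideways pushes above some 12 to 20 N shift it. Origin: centre of its underside; -x is its front (towards the robot), where the drawer comes out; +y its left seen from the robot; z up. The button is at x = y = 0 on the deck, under the guard tab.
- tab (a joint): Guard tab's position along the box's y (m): 0 = locked, over the button, as it starts; track ends at +0.044 and -0.044. A hidden stop blocks it after about 3 mm on one side; on the other it runs to the track's end against about 2 N of friction and stays where left. Which side is free differs from start to start and can only be felt. Beyond 0.036 either way the button is clear.
- tab_grip (a point): Middle of the finger rib on the guard tab: black ridge 12 mm thick (box's y), 30 mm long (x), from 68 to 88 mm above the worktop, this point at 78. It stands on a flat aluminium plate 50 x 44 x 4 mm (x, y, z), top at 68 mm, that covers the button. The plate runs along y between two rails: inner faces at x = -26 and +26 mm, tops at 69 mm.
- button_top (a point): Centre of the button's top face, moving with it: black round push button 26 mm across, top 62 mm above the worktop when up (2 mm under the slider plate).
- button (a joint): How far the button is pressed (m): 0 up, 0.007 fully down. Spring: about 1.5 N to start, 4 N fully down. From about 0.005 it frees the drawer; it springs back up when let go.
- key_drawer (a joint): Opening of the drawer (m): 0 shut and latched, 0.075 fully out. Once freed a spring (about 4 N, falling to 1.5 N) drives it out along the box's -x in under a second and holds it out.
- drawer_floor (a point): Point on the drawer's floor, 9 mm above the worktop, moving with it; 20 mm ahead of the box's origin when shut, 95 mm when out. Drawer inside 138 mm wide (y), walls 31 mm above the worktop, front panel 43 mm (62 mm ahead of the box's origin when shut, 137 mm when out). When out, the 76 mm of it ahead of the box is open above.
- dongle: The dongle: small plug with a moulded hood, 20 x 62 x 16 mm (x, y, z), 50 g, lying in the drawer with its length roughly along the drawer's travel (own -y end towards the robot), out of sight until the drawer is out. Origin: centre of its underside. Grasp the hood: y = -24 to +6 mm of its own frame, 20 mm wide, 16 mm high.
- tray: Grey open tray, 110 x 130 mm (x, y), 22 mm tall, walls and floor 4 mm or so; fixed to the worktop. Origin: centre of its underside.
- jar_1: Bystander, to be left alone: sample jar with white screw lid, grey body, 48 mm across, 66 mm tall. Origin: centre of its underside.
- jar_2: Bystander, to be left alone: sample jar with white screw lid, blue body, 48 mm across, 66 mm tall. Origin: centre of its underside.
- tape_measure: Bystander, to be left alone: pocket tape measure, 36 x 74 x 63 mm. Origin: centre of its underside.
- label_roll: Bystander, to be left alone: roll of blank labels, 69 mm across, 50 mm tall. Origin: centre of its underside.
- clip: Bystander, to be left alone: bulldog clip, 35 x 32 x 27 mm. Origin: centre of its underside.
- stapler: Bystander, to be left alone: stapler, 32 x 124 x 36 mm. Origin: centre of its underside.

How it is judged (in metres and radians):
On the way, in this order (a step that is already met when the one before it is completed fails the run):
1. the guard tab has been slid aside, more than 36 mm, with the drawer still shut ((value of joint tab above 0.036 m or value of joint tab below -0.036 m) and value of joint key_drawer below 0.01 m), for 0.2 s.
2. with the tab aside, the drawer has sprung out more than 65 mm ((value of joint tab above 0.036 m or value of joint tab below -0.036 m) and value of joint key_drawer above 0.065 m), for 0.2 s.
At the end, for the whole second after the job is handed in: The dongle lies at rest in the tray (its origin within 50 mm in x and 60 mm in y of the tray's centre and less than 22 mm above the tray's underside), the tab is still more than 36 mm aside and the drawer still more than 60 mm out (x of dongle in the frame of tray between -0.05 and 0.05 m and y of dongle in the frame of tray between -0.06 and 0.06 m and z of dongle in the frame of tray between 0 and 0.022 m and linear speed of dongle below 0.02 m/s and (value of joint tab above 0.036 m or value of joint tab below -0.036 m) and value of joint key_drawer above 0.06 m); the robot touches nothing.
It fails at once if the key box is shoved more than 15 mm from where it stood (distance of key_box from where it was at the start of the episode above 0.015 m).
It fails at once if the dongle is dropped or thrown (faster than 0.8 m/s while out of the fingers) (contact force between the fingers and dongle below 0.05 N and linear speed of dongle above 0.8 m/s).
It fails at once if a bystander is moved more than 30 mm (distance of any of jar_1, jar_2, tape_measure, label_roll, clip, stapler from where it was at the start of the episode above 0.03 m).
It also fails if it takes over 54 s, if anything falls off the work surface, if the arm or the gripper's body presses on something with over 40 N, if the wrist force passes 120 N, or if a joint passes its speed limit or range.

## Working session

There is one attempt and no reset: what is moved stays moved. The work goes in short steps, each a Python script; the robot and the scene stay as the last script left them, time stands still between calls to the robot, and variables do not carry over. Pictures are saved under pics/ and viewed, at most 10 in all, crops included, and the job is handed in when it is done.

```bash
ls; mkdir -p pics; cat > h.py <<'E'
import numpy as np, cv2
from rig import robot
def cam(n):
    c=robot.camera_info(n)
    if n=="wrist":
        T=np.eye(4);T[:3,:3]=robot.read_tcp_rot();T[:3,3]=robot.read_position()
        M=T@np.array(c["T_tool_cam"])
    else: M=np.linalg.inv(np.array(c["view"]))
    im,d=robot.grab_frame(n)
    f=200/np.tan(np.radians(c["vfov"])/2)
    v,u=np.mgrid[:400,:640]
    P=np.stack([(u-c["cx"])/f*d,(v-c["cy"])/f*d,d],-1)@M[:3,:3].T+M[:3,3]
    P[d==0]=np.nan
    return im,d,P
def save(n,im): cv2.imwrite(f"pics/{n}.png",im[...,::-1])
E
python3 - <<'E'
from h import *
for n in("top","side"):
    im,d,P=cam(n); save(n+"0",im); np.save(n+"0.npy",P); print(n,np.nanmin(P,(0,1)),np.nanmax(P,(0,1)),robot.camera_info(n))
print(robot.camera_info("wrist"),robot.read_t(),robot.read_force(),robot.read_tcp_rot())
E
```

```text
pics
top [-0.26957171 -1.46577993 -0.97437084] [1.20375704 0.63696248 0.81782927] {'vfov': 44.32762635984585, 'cx': 318.5417911971094, 'cy': 194.9489941265454, 'view': array([[ 0.00493819, -0.99997669, -0.00471435, -0.00257411],
       [-0.99491234, -0.00443868, -0.10064653,  0.55807245],
       [ 0.10062326,  0.00518738, -0.99491108,  1.28548899],
       [ 0.        ,  0.        ,  0.        ,  1.        ]])}
side [-0.62470498 -0.53789608 -0.9596652 ] [1.23587152 0.64555266 0.53352984] {'vfov': 57.932396991120285, 'cx': 322.9030346286959, 'cy': 207.73912161277445, 'view': array([[ 0.94692343, -0.32129366,  0.01031491, -0.53854253],
       [-0.14083816, -0.44349802, -0.88514073,  0.14555622],
       [ 0.28896475,  0.83670777, -0.46520908,  0.73865664],
       [ 0.        ,  0.        ,  0.        ,  1.        ]])}
{'vfov': 69.58594908484665, 'cx': 315.4105940102665, 'cy': 201.54514631376176, 'T_tool_cam': array([[-7.47200941e-04, -9.62437113e-01, -2.71503676e-01,
         7.38012775e-02],
       [ 9.99999428e-01, -9.26942053e-04,  5.33778848e-04,
        -3.03687322e-04],
       [-7.65396747e-04, -2.71503121e-01,  9.62437255e-01,
        -1.58951126e-01],
       [ 0.00000000e+00,  0.00000000e+00,  0.00000000e+00,
         1.00000000e+00]])} 0.1 [-0.04411758  0.38022665  0.69199941] [[-9.71649544e-01 -2.36425302e-01 -4.89356369e-04]
 [-2.36425765e-01  9.71648541e-01  1.40389679e-03]
 [ 1.43565681e-04  1.47979213e-03 -9.99998895e-01]]
```

View pics/top0.png

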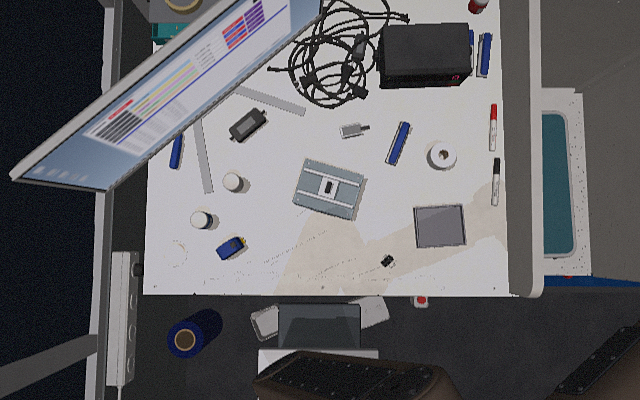

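View pics/side0.png

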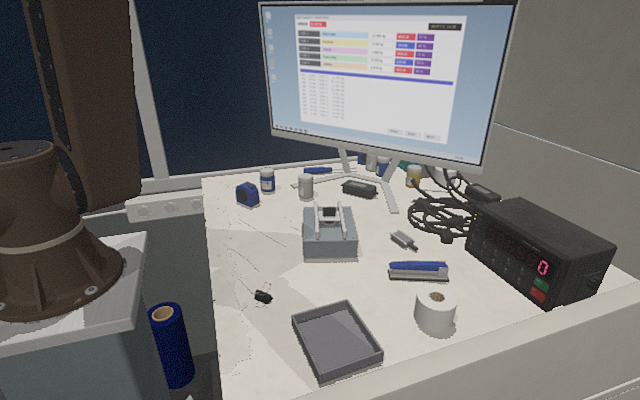

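The top view shows the box at about (328,188), turned slightly, with the black rib at (329,187). The tray is at (439,226), the clip at (388,261), the jars at (233,182) and (202,219), and the tape at (231,248). Next I fit the poses from depth.

```bash
python3 - <<'E'
from h import *
im=cv2.imread("pics/top0.png")[...,::-1]; P=np.load("top0.npy")
S=P[150:230,285:375].reshape(-1,3); C=im[150:230,285:375].reshape(-1,3)
print(np.nanmedian(P[250:290,300:340,2]))
dk=S[(S[:,2]>.042)&(S[:,2]<.058)]
al=S[(S[:,2]>.035)]
for q in(dk,al):
    r=cv2.minAreaRect(q[:,:2].astype(np.float32)); print(len(q),np.median(q[:,2]),r)
rib=S[(S[:,2]>.08)]; print("rib hi",len(rib),rib.mean(0),cv2.minAreaRect(rib[:,:2].astype(np.float32)))
b=S[(S[:,2]>.06)&(C.max(1)<60)]; print("rib dark",len(b),b.mean(0),cv2.minAreaRect(b[:,:2].astype(np.float32)))
S=P[195:255,405:475].reshape(-1,3); t=S[(S[:,2]>.012)&(S[:,2]<.03)]
print("tray",len(t),cv2.minAreaRect(t[:,:2].astype(np.float32)))
for n,(u,v) in dict(clip=(388,261),tape=(231,248),roll=(441,155),jar=(233,182),jar2=(202,219)).items(): print(n,P[v,u])
# what is high near
m=(P[...,2]>.1)&(P[...,0]>.2)&(P[...,0]<.9)&(abs(P[...,1])<.35)
print(m.sum(), P[m].min(0) if m.sum() else "", )
save("box0",cv2.resize(im[140:240,270:400],None,fx=6,fy=6,interpolation=cv2.INTER_CUBIC))
E
```

```text
0.00039775946077180713
2107 0.050456314984646644 ((0.5742495059967041, -0.023814387619495392), (0.16211755573749542, 0.12448795139789581), 73.8093490600586)
2851 0.05166436284635689 ((0.5734878778457642, -0.02358710765838623), (0.1621091663837433, 0.1260855495929718), 73.79705810546875)
rib hi 57 [ 0.57405798 -0.02406791  0.08839942] ((0.5743423700332642, -0.024096934124827385), (0.012120461091399193, 0.029754776507616043), 74.67301940917969)
rib dark 51 [ 0.57219437 -0.02404521  0.08812728] ((0.5730452537536621, -0.02425176277756691), (0.011316998861730099, 0.027246437966823578), 72.9022445678711)
tray 339 ((0.4794275760650635, -0.32423391938209534), (0.11004304885864258, 0.1315784901380539), 4.303253173828125)
clip [ 0.38350657 -0.1851551   0.01993884]
tape [0.41606948 0.2249515  0.06267718]
roll [ 0.67227757 -0.33543826  0.00365362]
jar [0.58747847 0.22345922 0.06371404]
jar2 [0.49051119 0.30199794 0.06261022]
20402 [ 0.20004662 -0.3499981   0.10005265]
```

View pics/box0.png

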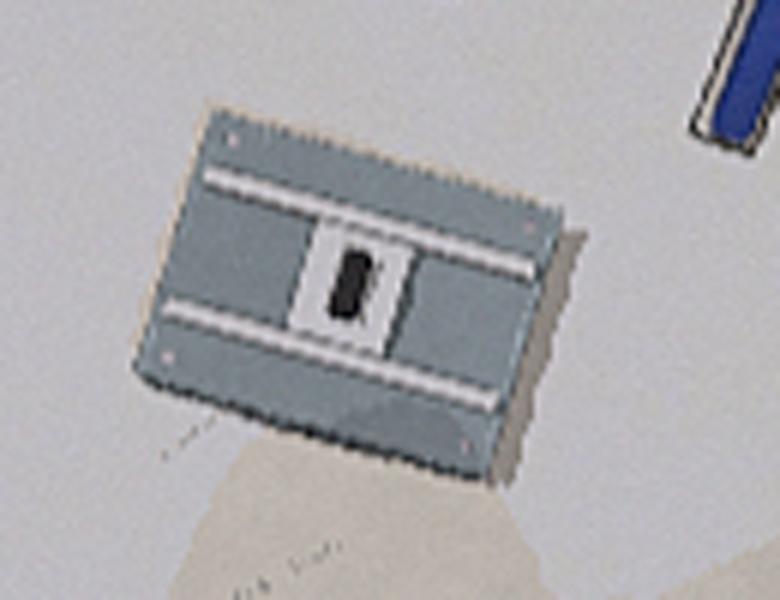

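The box fit matches its sizes (162 x 124 mm, deck at 50, rib at 88 on the box centre): origin (0.574,-0.024), yaw -16.2°. I go to a hover and refine with the wrist camera.

```bash
cat >> h.py <<'E'
by=np.array([np.cos(np.radians(73.8)),np.sin(np.radians(73.8)),0]); bx=np.array([by[1],-by[0],0])
O=np.array([.574,-.0240,0])
R=np.column_stack([-bx,by,[0,0,-1.]])
def B(x,y,z): return O+x*bx+y*by+np.array([0,0,z])
E
python3 - <<'E'
from h import *
robot.move_gripper(.4)
robot.goto(B(0,0,.2),R); print(robot.read_t(),robot.read_qpos(),robot.read_position(),robot.read_grip_width())
im,d,P=cam("wrist"); save("w1",im); np.save("w1.npy",P)
Q=(P-O).reshape(-1,3); q=np.column_stack([Q@bx,Q@by,Q[:,2]])
m=(abs(q[:,0])<.03)&(abs(q[:,1])<.03)&(q[:,2]>.08)&(q[:,2]<.095); s=q[m]
print(m.sum(),s.mean(0),s.min(0),s.max(0),cv2.minAreaRect(s[:,:2].astype(np.float32)))
m=(q[:,2]>.045)&(q[:,2]<.055)&(abs(q[:,0])<.09)&(abs(q[:,1])<.1); s=q[m]
print(s.min(0),s.max(0),cv2.minAreaRect(s[:,:2].astype(np.float32)),robot.read_force())
E
```

```text
3.775 [ 1.70522348e+01  1.22463997e+01 -1.45050856e+01  2.72021711e-03
 -6.32499097e+01 -1.23290882e+02] [ 0.57402325 -0.02456753  0.20000102] 0.3998672107062834
373 [-2.05936653e-03  3.14600712e-06  8.83235710e-02] [-0.01618619 -0.00626855  0.08009077] [0.01432216 0.00549762 0.09072227] ((-0.0009320909157395363, -0.0003858734853565693), (0.011766084469854832, 0.030508248135447502), 89.99819946289062)
[-0.06259718 -0.08106517  0.0450033 ] [0.05928657 0.08122505 0.05467441] ((-0.0016807876527309418, 3.263354301452637e-05), (0.16224220395088196, 0.12190631777048111), 89.91946411132812) [ 0.27469322  0.04920795 -1.08451343]
```

View pics/w1.png

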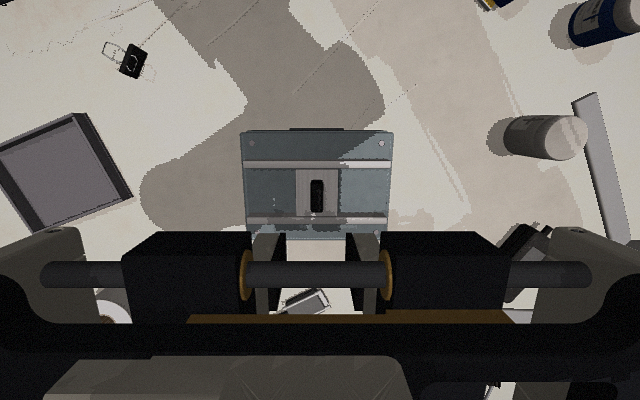

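The wrist view shows the rib at (317,195) on the plate, square to the tool, and it agrees with the top-view fit to within 2 mm. Next I straddle the rib and feel in small steps.

```bash
cat >> h.py <<'E'
O=O-.0012*bx
def yb(): return (robot.read_position()-O)@by
E
python3 - <<'E'
from h import *
robot.servo_line(B(0,0,.074),speed=.08); robot.dwell(.2)
f0=np.mean([robot.read_force() for _ in range(5)],0); print(robot.read_t(),f0,robot.read_position(),yb())
for s in(1,-1):
    y=0.006
    while y<.024:
        robot.servo_line(B(0,s*y,.074),speed=.03)
        f=(robot.read_force()-f0)@by; print(round(robot.read_t(),2),s*round(y,4),round(yb(),4),round(f,2))
        if abs(f)>5: break
        y+=.001
    robot.servo_line(B(0,0,.074),speed=.06)
E
```

```text
5.75 [-0.09697175 -0.31643794  0.85431522] [ 0.57300572 -0.02362544  0.07429803] 8.22908472207926e-05
6.1 0.006 0.0063 -0.2
6.35 0.007 0.007 1.39
6.6 0.008 0.0081 0.88
6.85 0.009 0.0091 1.01
7.1 0.01 0.0101 0.92
7.35 0.011 0.0111 -0.22
7.6 0.012 0.012 0.08
7.85 0.013 0.0128 -0.73
8.1 0.014 0.014 -0.51
8.35 0.015 0.015 -1.04
8.6 0.016 0.0156 -5.16
9.37 -0.006 -0.0061 -0.12
9.62 -0.007 -0.007 -0.15
9.87 -0.008 -0.008 0.54
10.12 -0.009 -0.0088 1.91
10.37 -0.01 -0.0099 2.95
10.62 -0.011 -0.0111 1.95
10.87 -0.012 -0.0121 2.62
11.12 -0.013 -0.0131 1.62
11.37 -0.014 -0.0141 1.74
11.62 -0.015 -0.0151 2.96
11.87 -0.016 -0.0161 1.19
12.12 -0.017 -0.0171 2.25
12.37 -0.018 -0.0181 1.43
12.62 -0.019 -0.0191 0.98
12.87 -0.02 -0.0201 2.62
13.12 -0.021 -0.0211 2.02
13.37 -0.022 -0.0221 1.19
13.62 -0.023 -0.0231 1.86
```

On the + side it blocks about 3 mm after contact. The − side slides at about 2 N. I push it fully to −y.

```bash
python3 - <<'E'
from h import *
f0=np.array([-.1,-.32,.85])
robot.servo_line(B(0,-.020,.074),speed=.08)
robot.servo_line(B(0,-.049,.074),speed=.05)
y=.050
while y<.0565:
    robot.servo_line(B(0,-y,.074),speed=.03)
    f=(robot.read_force()-f0)@by; print(round(y,4),round(yb(),4),round(f,2))
    if f>5.5: break
    y+=.001
robot.servo_line(B(0,-y+.006,.074),speed=.06)
robot.servo_line(B(0,-y+.006,.12),speed=.12)
robot.move_gripper(0)
robot.servo_line(B(0,.005,.12),speed=.15)
im,d,P=cam("top")
Q=(P-O).reshape(-1,3); q=np.column_stack([Q@bx,Q@by,Q[:,2]])
m=(abs(q[:,0])<.022)&(abs(q[:,1])<.08)&(q[:,2]>.08)&(q[:,2]<.095); print(m.sum(),q[m].mean(0) if m.any() else 0)
save("top1",cv2.resize(im[140:240,270:400],None,fx=6,fy=6))
print(robot.read_t(),robot.read_force(),robot.read_position())
E
```

```text
0.05 -0.05 0.63
0.051 -0.0509 2.65
0.052 -0.0519 2.46
0.053 -0.0531 2.72
0.054 -0.0541 2.38
0.055 -0.0551 1.45
0.056 -0.0554 4.92
0 0
19.1583 [ 0.24742108 -0.71985912  0.50397268] [ 0.57394999 -0.01890008  0.11985722]
```

View pics/top1.png

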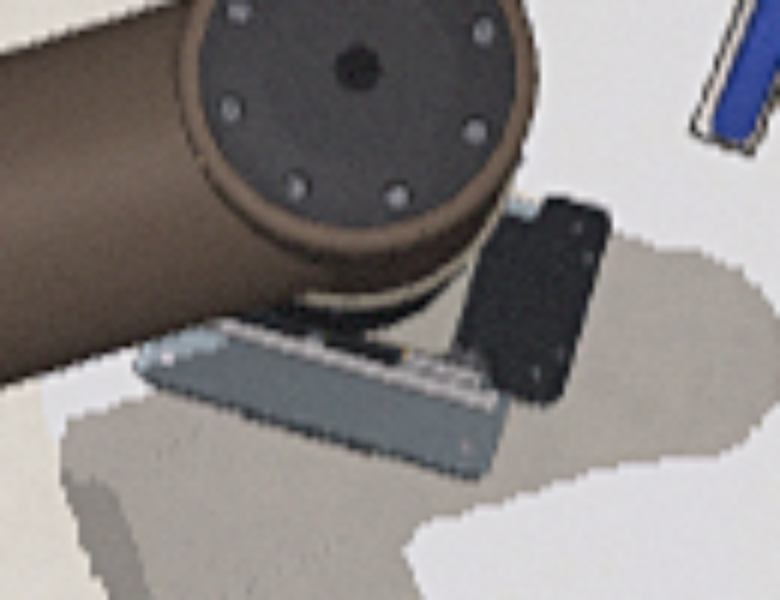

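The arm hides the tab here, but the force rise at −55.4 mm marks the track end. The box corners are unmoved in the crop. Next I press the button.

```bash
python3 - <<'E'
from h import *
f0=robot.read_force()
robot.servo_line(B(0,.005,.066),speed=.08)
z=.063
while z>.054:
    robot.servo_line(B(0,.005,z),speed=.03)
    f=robot.read_force()-f0; print(round(z,4),np.round(robot.read_position()[2],4),np.round(f,2))
    if f[2]>9: break
    z-=.0015
robot.dwell(.3)
robot.servo_line(B(0,.005,.1),speed=.12)
robot.goto(B(-.09,0,.2),R)
robot.move_gripper(.5)
im,d,P=cam("wrist"); save("w2",im); np.save("w2.npy",P); print(robot.read_t(),robot.read_qpos())
E
```

```text
0.063 0.0632 [ 0.01  0.31 -1.28]
0.0615 0.0618 [0.24 1.04 1.27]
0.06 0.0602 [0.17 1.08 2.44]
0.0585 0.0586 [-0.22  1.51  2.13]
0.057 0.0571 [2.33 0.37 2.24]
0.0555 0.0562 [-0.02  0.31  9.05]
23.85 [ 2.33922826e+01  3.75483407e+00 -2.47109736e+01 -1.01210354e-03
 -6.15206430e+01 -1.29591944e+02]
```

View pics/w2.png

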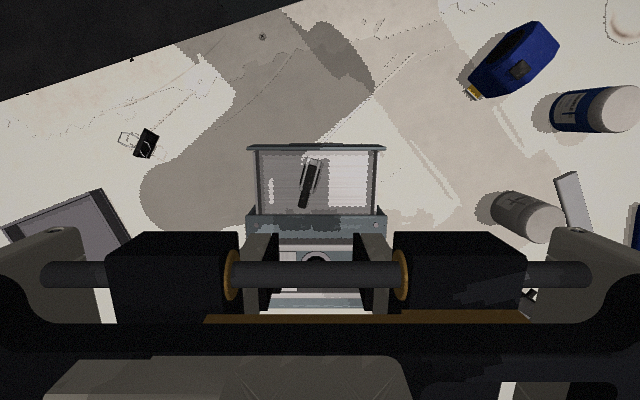

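The drawer is out and the dongle lies at about (310,182), its hood at the robot-side end near (315,168). Next I fit its pose from depth.

```bash
python3 - <<'E'
from h import *
im=cv2.imread("pics/w2.png"); P=np.load("w2.npy")
u0,u1,v0,v1=255,382,146,215
Q=(P-O); q=np.stack([Q@bx,Q@by,Q[...,2]],-1)
s=q[v0:v1,u0:u1].reshape(-1,3)
m=(s[:,2]>.014)&(s[:,2]<.04)&(abs(s[:,1])<.06)&(s[:,0]>-.131)&(s[:,0]<-.066)
print("floor z",np.nanmedian(s[:,2]))
p=s[m]; print(m.sum(),np.percentile(p[:,2],[5,50,95]),cv2.minAreaRect(p[:,:2].astype(np.float32)))
for x in np.arange(-.131,-.062,.005):
    k=p[(p[:,0]>=x)&(p[:,0]<x+.005)]
    if len(k): print(round(x,3),len(k),np.round([k[:,1].min(),k[:,1].max(),k[:,1].mean(),np.median(k[:,2])],4))
save("w2c",cv2.resize(im[130:260,240:400][...,::-1],None,fx=4,fy=4,interpolation=cv2.INTER_CUBIC))
E
```

```text
floor z 0.009979753674367098
642 [0.02037669 0.02473034 0.0263353 ] ((-0.09269604086875916, -0.00949663482606411), (0.019863219931721687, 0.05755503475666046), 74.96340942382812)
-0.126 4 [-0.0101 -0.0066 -0.0084  0.0245]
-0.121 59 [-0.0113  0.0061 -0.0036  0.0232]
-0.116 76 [-0.0138  0.005  -0.0042  0.0246]
-0.111 68 [-0.0151  0.0039 -0.0055  0.0252]
-0.106 69 [-0.0164  0.0039 -0.0066  0.0252]
-0.101 73 [-0.0176  0.0015 -0.0082  0.0253]
-0.096 75 [-0.0189  0.0003 -0.0093  0.0251]
-0.091 66 [-0.02    0.0003 -0.0102  0.0252]
-0.086 46 [-0.02   -0.0033 -0.0108  0.0231]
-0.081 36 [-0.0192 -0.0081 -0.0135  0.0219]
-0.076 34 [-0.0192 -0.0094 -0.0145  0.0218]
-0.071 36 [-0.0217 -0.0107 -0.0163  0.022 ]
```

View pics/w2c.png

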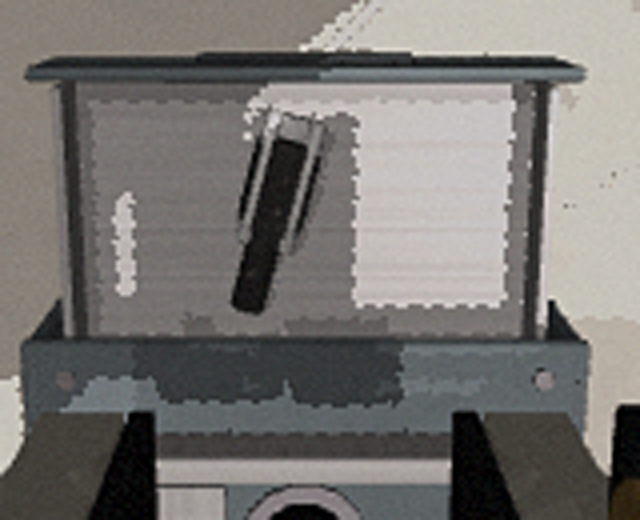

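Dongle: yaw −15° in the box frame, hood 20 mm wide, top at 25 mm, hood centre about (−106, −6) mm in the box frame. These match the given sizes, so I grasp now.

```bash
python3 - <<'E'
from h import *
c,s=np.cos(np.radians(15)),np.sin(np.radians(15))
ty=s*bx+c*by; tx=-(c*bx-s*by); G=np.column_stack([tx,ty,[0,0,-1.]])
h=(-.106,-.006)
robot.goto(B(*h,.12),G)
robot.servo_line(B(*h,.0135),speed=.1); print(robot.read_force())
robot.move_gripper(0)
print(robot.read_t(),robot.read_grip_width()*88,robot.read_finger_force())
robot.servo_line(B(*h,.16),speed=.1)
im,d,P=cam("side"); save("s2",im)
im,d,P=cam("wrist"); save("w3",im)
print(robot.read_t(),robot.read_grip_width()*88,robot.read_finger_force())
E
```

```text
[0.07067525 0.06518607 0.5454874 ]
26.0333 18.726732959679204 29.96424957033014
27.75 18.6422316979878 29.923352728947066
```

View pics/s2.png

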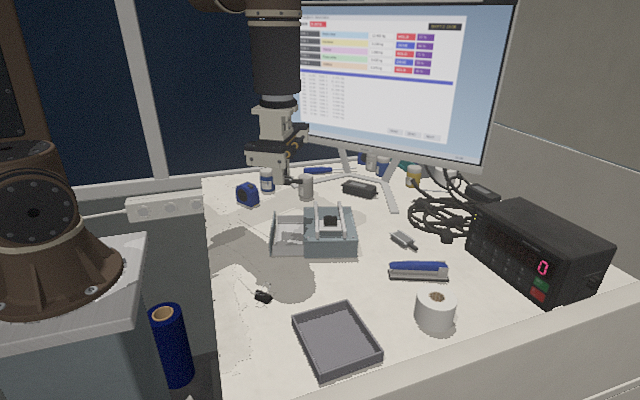

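The dongle is held level at about (292,182), the drawer is out and the rib at (328,222) is aside on the near side. Now I place it in the tray at (337,338).

```bash
python3 - <<'E'
from h import *
a=np.radians(4.3); tX=np.array([np.cos(a),np.sin(a),0]); tY=np.array([-np.sin(a),np.cos(a),0])
G=np.column_stack([-tX,tY,[0,0,-1.]]); T=np.array([.4794,-.3242,0])-.008*tX
f=lambda z:T+np.array([0,0,z])
robot.goto(f(.13),G); f0=robot.read_force(); print(robot.read_t(),robot.read_finger_force(),robot.read_position())
robot.servo_line(f(.016),speed=.1)
z=.0145
while z>.005:
    robot.servo_line(f(z),speed=.03); d=(robot.read_force()-f0)[2]; print(round(z,4),round(d,2))
    if d>3: break
    z-=.0015
robot.move_gripper(.45); robot.dwell(.2)
robot.servo_line(f(.15),speed=.15)
robot.goto(np.array([.25,-.5,.22]),G)
im,d,P=cam("top"); save("top3",cv2.resize(im[130:280,280:480],None,fx=4,fy=4))
Q=P[200:250,410:470].reshape(-1,3)-np.array([.4794,-.3242,0]); q=np.column_stack([Q@tX,Q@tY,Q[:,2]])
m=(q[:,2]>.011)&(abs(q[:,0])<.047)&(abs(q[:,1])<.057); p=q[m]; print(m.sum(),p.mean(0),p.max(0),cv2.minAreaRect(p[:,:2].astype(np.float32)))
print(robot.read_t(),robot.read_force())
E
```

```text
28.9917 29.923380161999376 [ 0.47156307 -0.32436258  0.12994087]
0.0145 0.23
0.013 -0.08
0.0115 -0.46
0.01 -0.88
0.0085 4.02
141 [0.00514792 0.00019306 0.0181943 ] [0.03859185 0.05102957 0.02680428] ((-0.0018873182125389576, -0.011251050978899002), (0.11043522506952286, 0.05800476297736168), 59.20743942260742)
34.6 [-0.25226849 -0.23850058  0.2255889 ]
```

View pics/top3.png

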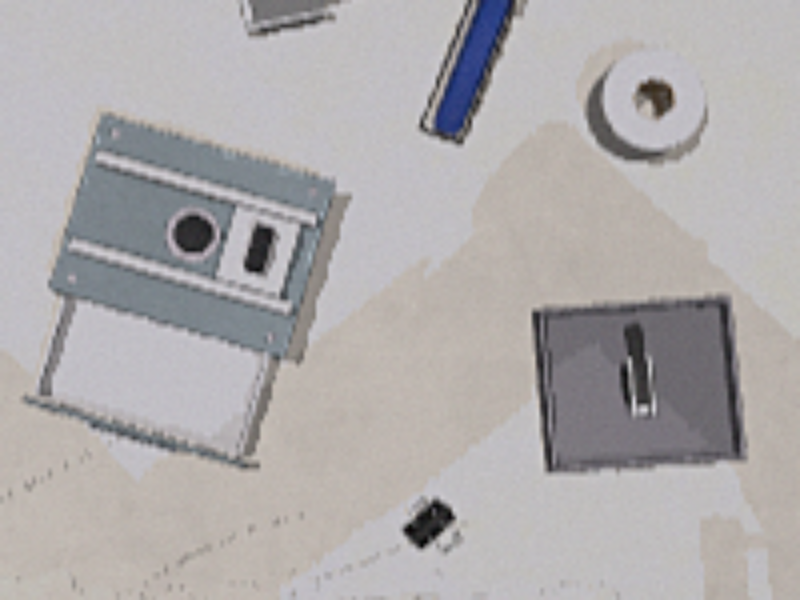

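The dongle lies flat in the middle of the tray at (638,370) in the crop. The tab is fully aside at (260,248), and the drawer is out. I hand in.

```bash
python3 -c "
from rig import robot
print(robot.job_done())"
```

```text
the job is handed in; nothing more can be done
None
```

I handed the job in at about 35 s, with the dongle lying in the tray, the drawer out and the tab fully aside on the box's −y side; no verdict came back.

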